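# Raise the display step to the height mark and set the balm jar on it

## Robot

A 6-joint arm with a two-finger parallel gripper is mounted at the origin on the work surface. World frame = base frame: x ahead of the robot, y to its left, z up, the work surface at z = 0. Lengths are in mm, angles in rad, forces in N, time in s.
With the tool pointing down it reaches from about 350 to 975 mm from the base axis. Payload 7.1 kg.
Tool frame: the origin (TCP) lies at the very end of the fingers, on their centre line; the grasp point (between the pads) lies 19 mm behind it; x points along the fingers, y is the direction in which the jaws open and shut, and the axes are right-handed (so a half turn about x gives the same grasp; the last joint's range is limited). The gripper opens to 88 mm and grips with 3 to 60 N. Pads are 20 mm wide; open, the fingers measure 115 mm over their backs; the gripper's body (75 mm by 178 mm) begins 61 mm behind the grasp point.
Start: joints at [1.173, 0.423, 1.63, -0, 1.089, -0.019], TCP at [231.096, 580.689, 222.675] pointing down, gripper open.
Joint ranges: [-3, 3], [-0.9, 2.11], [0.09, 2.58], [-1.31, 4.45], [0.11, 2.69], [-2.54, 2.54]. Speed limits (rad/s): [2.39, 2.39, 3.01, 3.14, 3.14, 3.14].

## Interface

Orientations are given as a rotation vector (axis times angle).
In Python, from workcell import ctrl gives the robot as it stands. The module is installed in compiled form; this text tells all that it offers.
- The arm moves only by the tool carry_out, never from a script. Its argument "commands" is a list of rows, each a list of 6 numbers: the shift along the tool's x, y, z in m, then the turn, a rotation vector about the tool's x, y, z in degrees. In form: [[tx, ty, tz, rx, ry, rz], ...]. A call has 1 to 8 rows; each row shifts and turns the pose as measured when the row begins, along the tool's axes as they then stand; what a row does not reach is not made up. A row lasts 1/8 s, in which the tool goes at most 62.5 mm and 10.7 degrees, less where a joint would pass 70% of its speed; a pose out of reach is approached as far as the arm can. A call with a gripper value outside its range is refused whole. "grip" is the closure, from 0 (fully open) to 1 (shut), set as the call begins (left out, the last holds). The fingers move at their own pace and stop on an object; the grip force is fixed at half the most. Time passes only in rows, so rows that do not move let the fingers close. It gives the time, the measured TCP pose, the force and the opening at its end, in the units of the state.
- ctrl.get_obs(): the state, without advancing time (a new reading comes with each control period).
- ctrl.get_image(name): name is "scene" or "top" or "wrist"; returns a dict with "pixels" (384x512x3 uint8, blue, green, red), "intrinsics" (3x3 intrinsics, pixels), "rvec" (rotation vector, rad) and "tvec" (3), from world to camera coordinates, as OpenCV has them. Camera axes: x right, y down, z forward; pixel columns grow to the right and rows downward; lengths in mm; the calibration is good to about 2 mm. A picture is of the moment at which its call begins. There is no depth.
- ctrl.close_job(): hands the job in, once; it reports no verdict.
The state is a dict: "t": time; "qpos": joint angles; "qvel": joint speeds; "joint_torque": joint torques, N m; "ee_pos": TCP position; "orientation": TCP orientation; "ft_force": force on the tool from outside, world axes, zero at the start; "moment": the same for the moment, N m; "width": finger opening in mm.
Only numpy, scipy, OpenCV 4.12 (cv2) and the standard library are available. Lean on these libraries where they do the work, as an engineer would, in place of code of your own. Each camera call takes 0.05 s, during which the arm holds its last target. There are 200 camera calls.

## Task

Raise the display step at the market stall: on top of the board that already lies beside the height gauge, which stays where it is, stack whichever of the loose painted boards bring the top exactly level with the gauge's red pointer, squarely one on another, and let go. Then stand the amber jar upright on the middle of the finished stack. Set boards and jar down rather than dropping them, and leave the other goods undisturbed.

Things in the scene. Friction and masses are not known exactly. Their poses are not given: they have to be found in the camera images.
- board_pink_a_center (a point): Centre (half-way up) of the pink (thin, first of an identical pair) display board: a rigid painted wooden slab with bare wood ends, 56 mm wide (its x) by 120 mm long (its y) by 20 mm thick (its z), lying flat on the table. One of the four boards, a different one each time, starts beside the gauge (its centre within 20 mm of point bay) and is the foot of the stack; the other three lie loose on the table, over 110 mm away from it.
- board_pink_b_center (a point): Centre (half-way up) of the pink (thin, second of an identical pair) display board: a rigid painted wooden slab with bare wood ends, 56 mm wide (its x) by 120 mm long (its y) by 20 mm thick (its z), lying flat on the table. One of the four boards, a different one each time, starts beside the gauge (its centre within 20 mm of point bay) and is the foot of the stack; the other three lie loose on the table, over 110 mm away from it.
- board_green_center (a point): Centre (half-way up) of the green (middling) display board: a rigid painted wooden slab with bare wood ends, 56 mm wide (its x) by 120 mm long (its y) by 30 mm thick (its z), lying flat on the table. One of the four boards, a different one each time, starts beside the gauge (its centre within 20 mm of point bay) and is the foot of the stack; the other three lie loose on the table, over 110 mm away from it.
- board_purple_center (a point): Centre (half-way up) of the purple (thick) display board: a rigid painted wooden slab with bare wood ends, 56 mm wide (its x) by 120 mm long (its y) by 40 mm thick (its z), lying flat on the table. One of the four boards, a different one each time, starts beside the gauge (its centre within 20 mm of point bay) and is the foot of the stack; the other three lie loose on the table, over 110 mm away from it.
- mark (a point): Tip and upper edge of the red pointer on the height gauge, exactly 70 mm above the table: the height the top of the stack must meet. The gauge is fixed: a round dark foot 60 mm across, a flat wooden upright 26 x 12 mm and 112 mm high, and the red pointer sticking out 24 mm from the post's middle towards the stack, clear of the boards' ends. Axes: z up, -y along the pointer towards the stack.
- bay (a point): Point on the table beside the gauge, 110 mm from the post's middle in the direction of the pointer, where the foot board of the stack lies.
- jar_center (a point): Centre (half-way up) of the amber glass jar with white cap and paper label, 50 mm diameter, 80 mm high, standing upright; its z is its upright axis. Closed and rigid, about 0.2 kg.
- tonic: Bystander: tall white bottle with green label and red cap, 44 mm diameter, 130 mm high; origin at the middle of its underside.
- carton: Bystander: white carton with a teal band, 60 x 130 x 45 mm high; origin at the middle of its underside.
- tin: Bystander: flat round red tin, 70 mm diameter, 40 mm high; origin at the middle of its underside.
There are look-alikes about, which are no part of the job. Of the things that look like the part that bears board_green_center, take the one that is nearest to the robot's base at the start.

How it is judged (in metres and radians):
On the way:
1. the boards beside the gauge, squarely stacked on the one that was there, reach the mark (top within 4 mm of it), the fingers off them and the jar not yet on them (((height (world z) of board_pink_a_center below 0.014 m and horizontal distance between board_pink_a_center and bay below 0.05 m and distance of board_pink_a_center from where it was at the start of the episode below 0.025 m and (horizontal distance between board_pink_a_center and board_pink_b_center above 0.1 m or (horizontal distance between board_pink_a_center and board_pink_b_center below 0.02 m and angle between the x axis of board_pink_a_center and the x axis of board_pink_b_center, either way round below 0.2 rad)) and (horizontal distance between board_pink_a_center and board_green_center above 0.1 m or (horizontal distance between board_pink_a_center and board_green_center below 0.02 m and angle between the x axis of board_pink_a_center and the x axis of board_green_center, either way round below 0.2 rad)) and (horizontal distance between board_pink_a_center and board_purple_center above 0.1 m or (horizontal distance between board_pink_a_center and board_purple_center below 0.02 m and angle between the x axis of board_pink_a_center and the x axis of board_purple_center, either way round below 0.2 rad))) or (height (world z) of board_pink_b_center below 0.014 m and horizontal distance between board_pink_b_center and bay below 0.05 m and distance of board_pink_b_center from where it was at the start of the episode below 0.025 m and (horizontal distance between board_pink_b_center and board_pink_a_center above 0.1 m or (horizontal distance between board_pink_b_center and board_pink_a_center below 0.02 m and angle between the x axis of board_pink_b_center and the x axis of board_pink_a_center, either way round below 0.2 rad)) and (horizontal distance between board_pink_b_center and board_green_center above 0.1 m or (horizontal distance between board_pink_b_center and board_green_center below 0.02 m and angle between the x axis of board_pink_b_center and the x axis of board_green_center, either way round below 0.2 rad)) and (horizontal distance between board_pink_b_center and board_purple_center above 0.1 m or (horizontal distance between board_pink_b_center and board_purple_center below 0.02 m and angle between the x axis of board_pink_b_center and the x axis of board_purple_center, either way round below 0.2 rad))) or (height (world z) of board_green_center below 0.019 m and horizontal distance between board_green_center and bay below 0.05 m and distance of board_green_center from where it was at the start of the episode below 0.025 m and (horizontal distance between board_green_center and board_pink_a_center above 0.1 m or (horizontal distance between board_green_center and board_pink_a_center below 0.02 m and angle between the x axis of board_green_center and the x axis of board_pink_a_center, either way round below 0.2 rad)) and (horizontal distance between board_green_center and board_pink_b_center above 0.1 m or (horizontal distance between board_green_center and board_pink_b_center below 0.02 m and angle between the x axis of board_green_center and the x axis of board_pink_b_center, either way round below 0.2 rad)) and (horizontal distance between board_green_center and board_purple_center above 0.1 m or (horizontal distance between board_green_center and board_purple_center below 0.02 m and angle between the x axis of board_green_center and the x axis of board_purple_center, either way round below 0.2 rad))) or (height (world z) of board_purple_center below 0.024 m and horizontal distance between board_purple_center and bay below 0.05 m and distance of board_purple_center from where it was at the start of the episode below 0.025 m and (horizontal distance between board_purple_center and board_pink_a_center above 0.1 m or (horizontal distance between board_purple_center and board_pink_a_center below 0.02 m and angle between the x axis of board_purple_center and the x axis of board_pink_a_center, either way round below 0.2 rad)) and (horizontal distance between board_purple_center and board_pink_b_center above 0.1 m or (horizontal distance between board_purple_center and board_pink_b_center below 0.02 m and angle between the x axis of board_purple_center and the x axis of board_pink_b_center, either way round below 0.2 rad)) and (horizontal distance between board_purple_center and board_green_center above 0.1 m or (horizontal distance between board_purple_center and board_green_center below 0.02 m and angle between the x axis of board_purple_center and the x axis of board_green_center, either way round below 0.2 rad)))) and ((z of board_pink_a_center in the frame of mark between -0.014 and -0.006 m and horizontal distance between board_pink_a_center and bay below 0.05 m and angle between board_pink_a_center's own z axis and vertical below 0.06 rad) or (z of board_pink_b_center in the frame of mark between -0.014 and -0.006 m and horizontal distance between board_pink_b_center and bay below 0.05 m and angle between board_pink_b_center's own z axis and vertical below 0.06 rad) or (z of board_green_center in the frame of mark between -0.019 and -0.011 m and horizontal distance between board_green_center and bay below 0.05 m and angle between board_green_center's own z axis and vertical below 0.06 rad) or (z of board_purple_center in the frame of mark between -0.024 and -0.016 m and horizontal distance between board_purple_center and bay below 0.05 m and angle between board_purple_center's own z axis and vertical below 0.06 rad)) and horizontal distance between jar_center and bay above 0.08 m and contact force between the fingers and board_pink_a below 0.1 N and contact force between the fingers and board_pink_b below 0.1 N and contact force between the fingers and board_green below 0.1 N and contact force between the fingers and board_purple below 0.1 N), for 0.2 s.
At the end, for the whole second after the job is handed in: Foot board still by the gauge (moved < 25 mm); stack level, top within 4 mm of the mark; other boards within 20 mm and 0.2 rad of the foot board's centre and heading, or > 100 mm off; jar upright on top, within 25 mm of the foot board's middle, underside within 5 mm of the mark's height; at rest (((height (world z) of board_pink_a_center below 0.014 m and horizontal distance between board_pink_a_center and bay below 0.05 m and distance of board_pink_a_center from where it was at the start of the episode below 0.025 m and (horizontal distance between board_pink_a_center and board_pink_b_center above 0.1 m or (horizontal distance between board_pink_a_center and board_pink_b_center below 0.02 m and angle between the x axis of board_pink_a_center and the x axis of board_pink_b_center, either way round below 0.2 rad)) and (horizontal distance between board_pink_a_center and board_green_center above 0.1 m or (horizontal distance between board_pink_a_center and board_green_center below 0.02 m and angle between the x axis of board_pink_a_center and the x axis of board_green_center, either way round below 0.2 rad)) and (horizontal distance between board_pink_a_center and board_purple_center above 0.1 m or (horizontal distance between board_pink_a_center and board_purple_center below 0.02 m and angle between the x axis of board_pink_a_center and the x axis of board_purple_center, either way round below 0.2 rad))) or (height (world z) of board_pink_b_center below 0.014 m and horizontal distance between board_pink_b_center and bay below 0.05 m and distance of board_pink_b_center from where it was at the start of the episode below 0.025 m and (horizontal distance between board_pink_b_center and board_pink_a_center above 0.1 m or (horizontal distance between board_pink_b_center and board_pink_a_center below 0.02 m and angle between the x axis of board_pink_b_center and the x axis of board_pink_a_center, either way round below 0.2 rad)) and (horizontal distance between board_pink_b_center and board_green_center above 0.1 m or (horizontal distance between board_pink_b_center and board_green_center below 0.02 m and angle between the x axis of board_pink_b_center and the x axis of board_green_center, either way round below 0.2 rad)) and (horizontal distance between board_pink_b_center and board_purple_center above 0.1 m or (horizontal distance between board_pink_b_center and board_purple_center below 0.02 m and angle between the x axis of board_pink_b_center and the x axis of board_purple_center, either way round below 0.2 rad))) or (height (world z) of board_green_center below 0.019 m and horizontal distance between board_green_center and bay below 0.05 m and distance of board_green_center from where it was at the start of the episode below 0.025 m and (horizontal distance between board_green_center and board_pink_a_center above 0.1 m or (horizontal distance between board_green_center and board_pink_a_center below 0.02 m and angle between the x axis of board_green_center and the x axis of board_pink_a_center, either way round below 0.2 rad)) and (horizontal distance between board_green_center and board_pink_b_center above 0.1 m or (horizontal distance between board_green_center and board_pink_b_center below 0.02 m and angle between the x axis of board_green_center and the x axis of board_pink_b_center, either way round below 0.2 rad)) and (horizontal distance between board_green_center and board_purple_center above 0.1 m or (horizontal distance between board_green_center and board_purple_center below 0.02 m and angle between the x axis of board_green_center and the x axis of board_purple_center, either way round below 0.2 rad))) or (height (world z) of board_purple_center below 0.024 m and horizontal distance between board_purple_center and bay below 0.05 m and distance of board_purple_center from where it was at the start of the episode below 0.025 m and (horizontal distance between board_purple_center and board_pink_a_center above 0.1 m or (horizontal distance between board_purple_center and board_pink_a_center below 0.02 m and angle between the x axis of board_purple_center and the x axis of board_pink_a_center, either way round below 0.2 rad)) and (horizontal distance between board_purple_center and board_pink_b_center above 0.1 m or (horizontal distance between board_purple_center and board_pink_b_center below 0.02 m and angle between the x axis of board_purple_center and the x axis of board_pink_b_center, either way round below 0.2 rad)) and (horizontal distance between board_purple_center and board_green_center above 0.1 m or (horizontal distance between board_purple_center and board_green_center below 0.02 m and angle between the x axis of board_purple_center and the x axis of board_green_center, either way round below 0.2 rad)))) and ((z of board_pink_a_center in the frame of mark between -0.014 and -0.006 m and horizontal distance between board_pink_a_center and bay below 0.05 m and angle between board_pink_a_center's own z axis and vertical below 0.06 rad) or (z of board_pink_b_center in the frame of mark between -0.014 and -0.006 m and horizontal distance between board_pink_b_center and bay below 0.05 m and angle between board_pink_b_center's own z axis and vertical below 0.06 rad) or (z of board_green_center in the frame of mark between -0.019 and -0.011 m and horizontal distance between board_green_center and bay below 0.05 m and angle between board_green_center's own z axis and vertical below 0.06 rad) or (z of board_purple_center in the frame of mark between -0.024 and -0.016 m and horizontal distance between board_purple_center and bay below 0.05 m and angle between board_purple_center's own z axis and vertical below 0.06 rad)) and ((horizontal distance between board_pink_a_center and bay below 0.05 m and distance of board_pink_a_center from where it was at the start of the episode below 0.025 m and horizontal distance between jar_center and board_pink_a_center below 0.025 m) or (horizontal distance between board_pink_b_center and bay below 0.05 m and distance of board_pink_b_center from where it was at the start of the episode below 0.025 m and horizontal distance between jar_center and board_pink_b_center below 0.025 m) or (horizontal distance between board_green_center and bay below 0.05 m and distance of board_green_center from where it was at the start of the episode below 0.025 m and horizontal distance between jar_center and board_green_center below 0.025 m) or (horizontal distance between board_purple_center and bay below 0.05 m and distance of board_purple_center from where it was at the start of the episode below 0.025 m and horizontal distance between jar_center and board_purple_center below 0.025 m)) and z of jar_center in the frame of mark between 0.035 and 0.045 m and angle between jar_center's own z axis and vertical below 0.08 rad and linear speed of each of jar, board_pink_a, board_pink_b, board_green, board_purple below 0.02 m/s); the robot touches nothing.
It fails at once if the tonic is shoved (over 30 mm) or knocked over (distance of tonic from where it was at the start of the episode above 0.03 m or angle between tonic's own z axis and vertical above 0.5 rad).
It fails at once if the carton is shoved (over 30 mm) or knocked over (distance of carton from where it was at the start of the episode above 0.03 m or angle between carton's own z axis and vertical above 0.5 rad).
It fails at once if the tin is shoved (over 30 mm) or knocked over (distance of tin from where it was at the start of the episode above 0.03 m or angle between tin's own z axis and vertical above 0.5 rad).
It fails at once if the jar is tipped over (beyond 0.8 rad) (angle between jar_center's own z axis and vertical above 0.8 rad).
It fails at once if the jar or a board is dropped from more than about 15 mm (moving faster than 0.55 m/s with no finger on it) ((linear speed of board_pink_a above 0.55 m/s and contact force between the fingers and board_pink_a below 0.05 N) or (linear speed of board_pink_b above 0.55 m/s and contact force between the fingers and board_pink_b below 0.05 N) or (linear speed of board_green above 0.55 m/s and contact force between the fingers and board_green below 0.05 N) or (linear speed of board_purple above 0.55 m/s and contact force between the fingers and board_purple below 0.05 N) or (linear speed of jar above 0.55 m/s and contact force between the fingers and jar below 0.05 N)).
It also fails if it takes over 69 s, if anything falls off the work surface, if the arm or the gripper's body presses on something with over 40 N, if the wrist force passes 120 N, or if a joint passes its speed limit or range.

## Working session

There is one attempt and no reset: what is moved stays moved. The work goes in short steps, Python scripts to look and compute and a tool call to move; the robot and the scene stay as the last step left them, time stands still between calls to the robot, and variables do not carry over. Pictures are saved under pics/ and viewed, about 8 in all and at most 12, crops included, and the job is handed in when it is done.

Besides the shell and the picture viewer there is one more tool, called after "Emit:" as name([rows], argument=value, ...), one row to a line, values as JSON. carry_out: Moves the arm, as the interface text tells. Its arguments: {"type":"object","properties":{"commands":{"type":"array"},"grip":{"type":"number"}},"required":["commands"]}

```bash
mkdir -p pics; cat > h.py <<'E'
import numpy as np, cv2
from workcell import ctrl
def shot(name, save=None):
    im=ctrl.get_image(name); im={k:np.array(v) for k,v in im.items()}
    if save: cv2.imwrite('pics/'+save,im['pixels']); np.savez('pics/'+save+'.npz',**im)
    return im
def ray(im,uv,z):
    R,_=cv2.Rodrigues(im['rvec'].astype(float)); t=im['tvec'].reshape(3).astype(float)
    uv=np.atleast_2d(np.asarray(uv,float))
    d=np.c_[uv,np.ones(len(uv))]@np.linalg.inv(im['intrinsics']).T@R
    c=-R.T@t
    return c+d*((z-c[2])/d[:,2])[:,None]
def proj(im,p):
    return cv2.projectPoints(np.atleast_2d(np.asarray(p,float)),im['rvec'].astype(float),im['tvec'].astype(float),im['intrinsics'].astype(float),None)[0][:,0]
E
python3 - <<'E'
from h import *
for n in('scene','top'):
    im=shot(n,n+'0.png'); R,_=cv2.Rodrigues(im['rvec']); print(n,(-R.T@im['tvec'].reshape(3)).round(), im['intrinsics'][0,0])
o=ctrl.get_obs(); print(o)
E
```

```text
scene [1202.  244.  950.] 488.31321523286584
top [399.  74. 976.] 401.0486448586354
{'t': 0.1, 'qpos': array([ 1.17301905e+00,  4.23766358e-01,  1.63059863e+00, -5.08263751e-05,
        1.08860902e+00, -1.89869272e-02]), 'qvel': array([-0.00145159, -0.00266733, -0.0024744 , -0.00028735,  0.00073865,
       -0.00037875]), 'joint_torque': array([-9.42306215e-04, -5.45611954e+01, -2.74322069e+01,  6.44204859e-02,
        1.87440118e-02, -3.75275056e-05]), 'ee_pos': array([230.91047457, 580.24101863, 221.98409895]), 'orientation': array([ 0.29609664,  1.55053484, -0.29824474]), 'ft_force': array([-0.84706802,  0.50095665,  0.39064081]), 'moment': array([ 0.04616859,  0.03906421, -0.03410901]), 'width': 87.88209347200905}
```

View pics/top0.png

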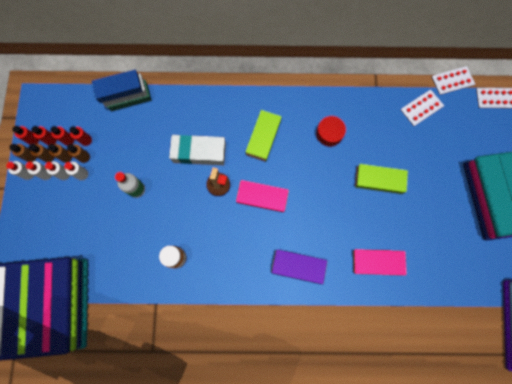

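View pics/scene0.png

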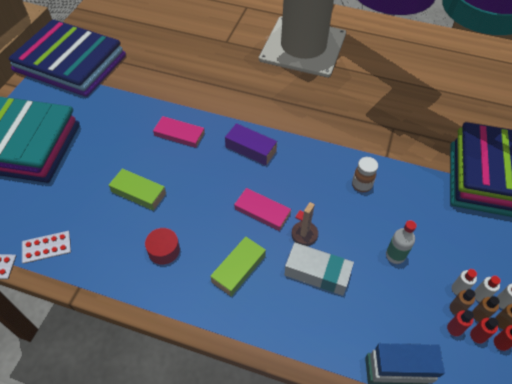

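```bash
cat >> h.py <<'E'
def mask(im,h0,h1,smin=120,vmin=60):
    hsv=cv2.cvtColor(im['pixels'],cv2.COLOR_BGR2HSV)
    return cv2.inRange(hsv,(h0,smin,vmin),(h1,255,255))
def blobs(m,amin=80):
    cs=cv2.findContours(m,cv2.RETR_EXTERNAL,cv2.CHAIN_APPROX_NONE)[0]
    return [c[:,0].astype(float) for c in cs if cv2.contourArea(c)>amin]
def board(im,c,z):
    p=ray(im,c,z)[:,:2].astype(np.float32)
    (cx,cy),(w,h),a=cv2.minAreaRect(p)
    if w<h: a+=90
    return np.array([cx,cy,max(w,h),min(w,h),(a+90)%180-90]).round(1) # a: long axis heading deg
COL=dict(pink=(160,174),green=(30,45),purple=(125,145))
E
python3 - <<'E'
from h import *
im={k:v for k,v in np.load('pics/top0.png.npz').items()}
for n,z in(('pink',20),('green',30),('purple',40)):
    for c in blobs(mask(im,*COL[n]),300):
        b=board(im,c,z); print(n,c.mean(0).round(),b, 'r',np.hypot(*b[:2]).round())
for n,uv,z in(('jarcap',(172,256),80),('tonic cap',(121,178),130),('tin',(331,130),40),('gaugefoot',(218,185),0),('carton',(197,149),45),('posttop',(214,173),112)):
    print(n,ray(im,uv,z)[0].round())
im={k:v for k,v in np.load('pics/scene0.png.npz').items()}
for n,uv,z in(('jarcap',(369,163),80),('gaugefoot',(305,233),0)): print('scene',n,ray(im,uv,z)[0].round())
a=cv2.imread('pics/top0.png'); 
cv2.imwrite('pics/crop1.png',np.hstack([cv2.resize(a[95:285,140:420],None,fx=2.7,fy=2.7,interpolation=2)]))
E
```

```text
pink [ 47. 307.] [342.7 557.6 194.2  16.6   5.6] r 654.0
pink [379. 262.] [ 448.5 -207.6  119.7   55.2   88.5] r 494.0
pink [262. 196.] [604.4  69.2 118.4  55.3  78.9] r 608.0
pink [482. 199.] [ 602.8 -466.3  191.7   16.2    8.7] r 762.0
green [ 23. 309.] [338.4 606.  190.9  15.3   5.5] r 694.0
green [ 74. 304.] [349.7 492.7 198.6  13.8   5.9] r 604.0
green [381. 178.] [ 648.4 -221.8  119.7   56.3   82.3] r 685.0
green [263. 135.] [758.6  66.9 119.7  53.3 -18.7] r 762.0
purple [508. 325.] [ 314.2 -478.4  191.2   14.    -5.5] r 572.0
purple [299. 266.] [435.9 -16.7 120.   55.2  78.4] r 436.0
jarcap [454. 266.  80.]
tonic cap [617. 377. 130.]
tin [ 769. -101.   40.]
gaugefoot [635. 179.   0.]
carton [714. 229.  45.]
posttop [635. 177. 112.]
scene jarcap [453. 273.  80.]
scene gaugefoot [632. 177.  -0.]
```

View pics/crop1.png

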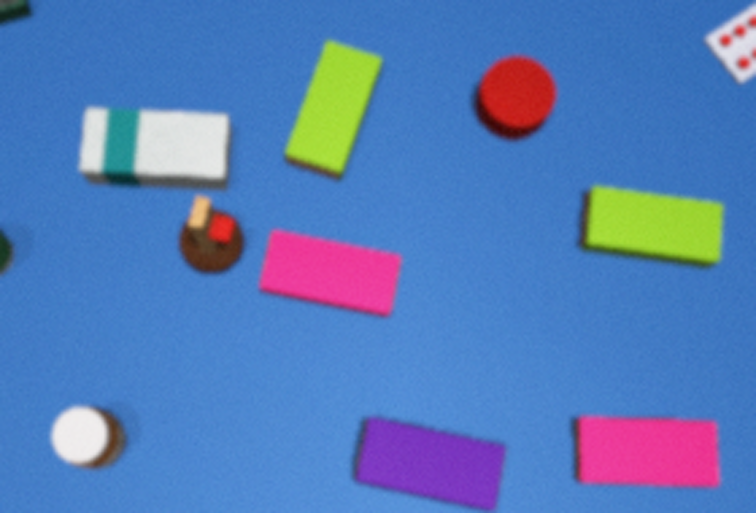

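Foot: pink (262,196), 20 mm, so 20 + 20 + 30 = 70: the loose pink (379,262) and the green board are needed; the purple one stays. Green candidates are (263,135), r≈762 mm, and (381,178), r≈685 mm. The one at (381,178) is nearest to the base, and the crop shows both clearly.

```bash
cat >> h.py <<'E'
from scipy.spatial.transform import Rotation as Ro
def plan(x,y,z,jaw):  # jaw: heading (deg) of tool y in world
    o=ctrl.get_obs(); R=Ro.from_rotvec(o['orientation'])
    best=None
    for k in(0,180):
        a=np.radians(jaw+k); X=np.array([0,0,-1.]);Y=np.array([np.cos(a),np.sin(a),0]);T=Ro.from_matrix(np.c_[X,Y,np.cross(X,Y)])
        d=(R.inv()*T).as_rotvec(degrees=True)
        if best is None or np.linalg.norm(d)<np.linalg.norm(best[0]): best=(d,k)
    dt=R.inv().apply(np.array([x,y,z])-o['ee_pos'])
    print('t',round(o['t'],2),'tcp',o['ee_pos'].round(1),'jaw',np.degrees(np.arctan2(*R.as_matrix()[[1,0],1])).round(1),'q6',o['qpos'][5].round(2),'w',o['width'].round(1),'F',o['ft_force'].round(1))
    print('shift mm(tool)',dt.round(1),'then turn deg',best[0].round(1),'k',best[1],'| shift after turn',(R*Ro.from_rotvec(best[0],degrees=True)).inv().apply(np.array([x,y,z])-o['ee_pos']).round(1))
E
python3 -c "
from h import *
plan(448.5,-207.6,200,-1.5)"
```

```text
Traceback (most recent call last):
  File "h.py", line 36, in plan
    print('t',round(o['t'],2),'tcp',o['ee_pos'].round(1),'jaw',np.degrees(np.arctan2(*R.as_matrix()[[1,0],1])).round(1),'q6',o['qpos'][5].round(2),'w',o['width'].round(1),'F',o['ft_force'].round(1))
                                                                                                                                                       ^^^^^^^^^^^^^^^^
AttributeError: 'float' object has no attribute 'round'
```

```bash
sed -i "s/o\['width'\].round(1)/round(o['width'],1)/" h.py
python3 -c "
from h import *
plan(448.5,-207.6,200,-1.5)"
```

```text
t 0.1 tcp [230.9 580.2 222. ] jaw 68.3 q6 -0.02 w 87.9 F [-0.8  0.5  0.4]
shift mm(tool) [  22.9 -651.5  493.5] then turn deg [69.8  0.   0.1] k 0 | shift after turn [ 22.  238.1 781.9]
```

Emit:
carry_out([
  [0,-0.035,0.05,0,0,0],
  [0,-0.035,0.05,0,0,0],
  [0,-0.035,0.05,0,0,0],
  [0,-0.035,0.05,0,0,0],
  [0,-0.035,0.05,0,0,0],
  [0,-0.035,0.05,0,0,0],
  [0,-0.035,0.05,0,0,0],
  [0,-0.035,0.05,0,0,0],
], grip=0)

```text
t: 1.1
ee_pos: [503.7, 165.1, 220.4]
orientation: [0.289, 1.552, -0.292]
ft_force: [0.7, 0.6, 0.1]
width: 88.1
```

Emit:
carry_out([
  [0,0,0,10,0,0],
  [0,0,0,10,0,0],
  [0,0,0,10,0,0],
  [0,0,0,10,0,0],
  [0,0,0,10,0,0],
  [0,0,0,10,0,0],
  [0,0,0,10,0,0],
  [0,0,0,0,0,0],
])

```text
t: 2.1
ee_pos: [504.4, 159.0, 217.8]
orientation: [1.253, 1.178, -1.265]
ft_force: [-1.0, -0.7, -0.1]
width: 87.9
```

```bash
python3 -c "
from h import *
plan(448.5,-207.6,200,-1.5)"
```

```text
t 2.1 tcp [504.4 159.  217.8] jaw -3.9 q6 0.35 w 87.9 F [-1.  -0.7 -0.1]
shift mm(tool) [ 19.4 -30.9 369.5] then turn deg [-2.4  0.2  0.3] k 0 | shift after turn [ 17.8 -46.3 367.9]
```

Emit:
carry_out([
  [0,0,0,-2.4,0,0],
  [0.003,-0.0075,0.06,0,0,0],
  [0.003,-0.0075,0.06,0,0,0],
  [0.003,-0.0075,0.06,0,0,0],
  [0.003,-0.0075,0.06,0,0,0],
  [0.003,-0.0075,0.06,0,0,0],
  [0.003,-0.0075,0.06,0,0,0],
  [0,0,0.005,0,0,0],
])

```text
t: 3.1
ee_pos: [456.2, -215.4, 200.7]
orientation: [1.194, 1.216, -1.203]
ft_force: [0.7, 0.5, -0.5]
width: 87.9
```

```bash
python3 - <<'E'
from h import *
plan(448.5,-207.6,200,-1.5)
im=shot('wrist','w1.png')
for c in blobs(mask(im,*COL['pink']),300): print(c.min(0),c.max(0),board(im,c,20))
im=shot('top','t1.png')
E
```

```text
t 3.1 tcp [ 456.2 -215.4  200.7] jaw 0.8 q6 -0.47 w 87.9 F [ 0.7  0.5 -0.5]
shift mm(tool) [ 0.7 -7.6 -7.9] then turn deg [2.3 0.2 0.2] k 0 | shift after turn [ 0.7 -7.9 -7.6]
[301. 361.] [401. 383.] [ 573.2 -477.   127.6   23.8    8.9]
[229. 106.] [285. 219.] [ 450.4 -209.   119.5   55.5   88.3]
```

View pics/w1.png

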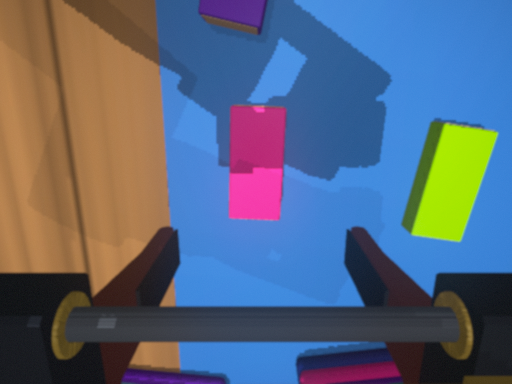

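The wrist view shows the pink board at pixels (229–285, 106–219), agreeing with the top view to 2 mm, and the green one at (450,180).

Emit:
carry_out([
  [0,-0.007,-0.007,2.3,0,0],
  [0.05,0,0,0,0,0],
  [0.05,0,0,0,0,0],
  [0.04,0,0,0,0,0],
  [0,0,0,0,0,0],
])

```text
t: 3.82
ee_pos: [451.8, -198.5, 59.0]
orientation: [1.212, 1.204, -1.217]
ft_force: [0.2, 0.1, 0.8]
width: 87.8
```

```bash
python3 -c "
from h import *
plan(449.5,-208.3,4,-1.6)"
```

```text
t 3.83 tcp [ 451.8 -198.5   59. ] jaw -0.4 q6 -0.42 w 87.8 F [0.2 0.1 0.8]
shift mm(tool) [55.  -2.2  9.7] then turn deg [1.2 0.2 0. ] k 0 | shift after turn [55.  -2.   9.9]
```

Emit:
carry_out([
  [0.01,-0.002,0.01,1.2,0,0],
  [0.02,0,0,0,0,0],
  [0.015,0,0,0,0,0],
  [0.01,0,0,0,0,0],
  [0,0,0,0,0,0],
])

```text
t: 4.45
ee_pos: [454.2, -210.1, 7.0]
orientation: [1.227, 1.186, -1.226]
ft_force: [0.5, -0.4, 1.0]
width: 87.8
```

```bash
python3 -c "
from h import *
plan(449.5,-208.3,4,-1.6)"
```

```text
t 4.45 tcp [ 454.2 -210.1    7. ] jaw -1.5 q6 -0.42 w 87.8 F [ 0.5 -0.4  1. ]
shift mm(tool) [ 3.  -4.8 -1.7] then turn deg [ 0.1  0.4 -0.4] k 0 | shift after turn [ 3.  -4.7 -1.7]
```

Emit:
carry_out([
  [0.003,-0.0045,-0.001,0,0,0],
  [0,0,0,0,0,0],
])

```text
t: 4.7
ee_pos: [449.8, -209.2, 4.5]
orientation: [1.227, 1.185, -1.226]
ft_force: [-0.1, -0.4, 0.4]
width: 87.8
```

Emit:
carry_out([
  [0,0,0,0,0,0],
  [0,0,0,0,0,0],
  [0,0,0,0,0,0],
  [0,0,0,0,0,0],
  [0,0,0,0,0,0],
  [0,0,0,0,0,0],
], grip=1)

```text
t: 5.45
ee_pos: [450.3, -209.4, 5.2]
orientation: [1.227, 1.184, -1.225]
ft_force: [0.0, -0.1, 0.3]
width: 55.8
```

```bash
python3 -c "
from h import *
plan(604.4,69.2,130,-11.1)"
```

```text
t 5.45 tcp [ 450.3 -209.4    5.2] jaw -1.5 q6 -0.43 w 55.8 F [ 0.  -0.1  0.3]
shift mm(tool) [-125.6  147.9 -281.6] then turn deg [ 9.6  0.4 -0.6] k 0 | shift after turn [-124.8   97.6 -303.1]
```

Emit:
carry_out([
  [-0.015,0,0,0,0,0],
  [-0.03,0,0,0,0,0],
  [-0.045,0,0,0,0,0],
  [-0.045,0,0,0,0,0],
  [0,0.02,-0.04,0,0,0],
  [0,0.025,-0.05,0,0,0],
  [0,0.025,-0.05,0,0,0],
  [0,0.025,-0.05,0,0,0],
])

```text
t: 6.45
ee_pos: [551.5, -19.1, 151.9]
orientation: [1.235, 1.175, -1.227]
ft_force: [1.0, -1.4, -0.5]
width: 56.1
```

Emit:
carry_out([
  [0,0.02,-0.04,3,0,0],
  [0,0.015,-0.03,3,0,0],
  [0,0,0,3,0,0],
  [0,0,0,0,0,0],
  [0,0,0,0,0,0],
])

```text
t: 7.08
ee_pos: [592.4, 55.5, 156.4]
orientation: [1.351, 1.094, -1.334]
ft_force: [-1.0, 0.2, -0.9]
width: 55.8
```

```bash
python3 - <<'E'
from h import *
plan(604.4,69.2,130,-11.1)
im=shot('wrist','w2.png')
o=ctrl.get_obs()
for c in blobs(mask(im,*COL['pink']),300): print(c.min(0),c.max(0),'z20',board(im,c,20),'held top',board(im,c,o['ee_pos'][2]+15))
E
```

```text
t 7.08 tcp [592.4  55.5 156.4] jaw -10.8 q6 0.28 w 55.8 F [-1.   0.2 -0.9]
shift mm(tool) [ 26.6   8.7 -15.8] then turn deg [ 0.3  0.3 -1.2] k 0 | shift after turn [ 26.4   9.2 -15.8]
[211. 341.] [313. 359.] z20 [ 560.8 -130.6  110.7   23.8  -11.8] held top [582.9   3.3  54.7  11.7 -11.8]
[427. 257.] [489. 280.] z20 [776.6 -71.6  64.7  21.6 -20.9] held top [689.5  32.4  32.   10.7 -20.9]
[199. 136.] [324. 307.] z20 [587.6   9.2 177.2 114.9  79.1] held top [596.2  72.4  87.5  56.7  79.1]
[241.  96.] [303. 132.] z20 [616.1 113.1  54.8  30.6 -10.9] held top [610.2 123.7  27.   15.1 -10.9]
```

View pics/w2.png

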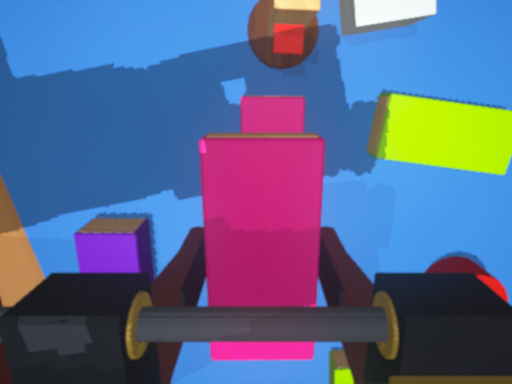

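```bash
python3 - <<'E'
from h import *
im={k:v for k,v in np.load('pics/w2.png.npz').items()}
bs=blobs(mask(im,*COL['pink']),300)
held=np.vstack([b for b in bs if b[:,0].max()<330 and b[:,1].max()>300])
b=board(im,held,156.4+15); print('held',b,'off from tcp',b[:2]-[592.4,55.5])
f=[b for b in bs if b[:,1].max()<140][0]
r=ray(im,f,20)[:,:2]; h=np.radians(78.9);u=np.array([np.cos(h),np.sin(h)]);n=np.array([-u[1],u[0]])
c=np.array([604.4,69.2]); print('foot far edge along',np.max((r-c)@u),'(60) across',((r-c)@n).min(),((r-c)@n).max())
t=shot('scene'); 
E
```

```text
held [593.1  56.4 120.1  56.7  79.1] off from tcp [0.7 0.9]
foot far edge along 60.58217790497004 (60) across -30.395733360860618 24.335501113307913
```

Held pink board: far end at row 136, columns 199–324, square in the jaws; the foot's far end shows at (241–303, 96), ahead of it, and the pointer at (288,38).

Emit:
carry_out([
  [0.02,0.01,-0.015,0,0,-1],
  [0.04,0,0,0,0,0],
  [0.04,0,0,0,0,0],
  [0,0,0,0,0,0],
])

```text
t: 7.68
ee_pos: [606.8, 65.8, 55.9]
orientation: [1.347, 1.106, -1.347]
ft_force: [-0.3, 0.6, -0.8]
width: 55.5
```

```bash
python3 -c "
from h import *
plan(605.7,68.8,26,-11.1)"
```

```text
t 7.67 tcp [606.8  65.8  55.9] jaw -10.9 q6 0.29 w 55.5 F [-0.3  0.6 -0.8]
shift mm(tool) [29.9 -1.8 -2.8] then turn deg [ 0.2  0.2 -0.3] k 0 | shift after turn [29.9 -1.7 -2.7]
```

Emit:
carry_out([
  [0.015,-0.0015,-0.0025,0,0,0],
  [0.01,0,0,0,0,0],
  [0.002,0,0,0,0,0],
  [0,0,0,0,0,0],
])

```text
t: 8.18
ee_pos: [608.4, 68.3, 31.1]
orientation: [1.351, 1.102, -1.343]
ft_force: [-0.3, 0.6, -0.3]
width: 55.9
```

```bash
python3 -c "
from h import *
plan(605.7,68.8,25.5,-11.1)"
```

```text
t 8.18 tcp [608.4  68.3  31.1] jaw -11.0 q6 0.29 w 55.9 F [-0.3  0.6 -0.3]
shift mm(tool) [ 5.6 -2.8  0. ] then turn deg [ 0.1  0.1 -0.6] k 0 | shift after turn [ 5.6 -2.7  0. ]
```

Emit:
carry_out([
  [0.003,-0.0025,0,0,0,-0.5],
  [0.003,0,0,0,0,0],
  [0,0,0,0,0,0],
])

```text
t: 8.55
ee_pos: [606.6, 68.9, 25.9]
orientation: [1.348, 1.109, -1.348]
ft_force: [-0.3, -0.9, -0.2]
width: 55.9
```

```bash
python3 -c "
from h import *
plan(605.7,68.8,25.5,-11.1)"
```

```text
t 8.55 tcp [606.6  68.9  25.9] jaw -11.0 q6 0.29 w 55.9 F [-0.3 -0.9 -0.2]
shift mm(tool) [ 0.4 -0.8  0.3] then turn deg [ 0.1  0.1 -0.2] k 0 | shift after turn [ 0.4 -0.8  0.3]
```

Emit:
carry_out([
  [0.001,0,0,0,0,0],
  [0,0,0,0,0,0],
])

```text
t: 8.8
ee_pos: [606.7, 69.0, 25.5]
orientation: [1.348, 1.109, -1.347]
ft_force: [-1.3, 0.1, 0.3]
width: 55.5
```

Emit:
carry_out([
  [0,0,0,0,0,0],
  [0,0,0,0,0,0],
  [0,0,0,0,0,0],
  [0,0,0,0,0,0],
], grip=0)

```text
t: 9.3
ee_pos: [607.0, 69.0, 25.5]
orientation: [1.349, 1.108, -1.347]
ft_force: [0.4, -0.5, -0.5]
width: 87.6
```

Emit:
carry_out([
  [-0.015,0,0,0,0,0],
  [-0.05,0,0,0,0,0],
  [-0.06,0,0,0,0,0],
  [-0.04,0,0.02,0,0,0],
  [0,0,0.05,0,0,0],
  [0,0,0.06,0,0,0],
  [0,0,0.06,0,0,0],
  [0,0,0.04,3.4,0,0],
])

```text
t: 10.3
ee_pos: [564.5, -160.0, 205.3]
orientation: [1.392, 1.071, -1.378]
ft_force: [0.2, 0.3, 0.8]
width: 87.8
```

```bash
python3 - <<'E'
from h import *
plan(648.4,-221.8,100,-7.7)
im=shot('top','t2.png')
for c in blobs(mask(im,*COL['pink']),300): print('pink40',board(im,c,40))
im=shot('wrist','w3.png')
for c in blobs(mask(im,*COL['green']),300): print('green',c.min(0),c.max(0),board(im,c,30))
E
```

```text
t 10.3 tcp [ 564.5 -160.   205.3] jaw -14.1 q6 -0.05 w 87.8 F [0.2 0.3 0.8]
shift mm(tool) [106.7  95.   39.4] then turn deg [-6.4  0.1 -0.8] k 0 | shift after turn [105.3  91.5  50. ]
pink40 [343.9 547.5 190.1  16.2   5.7]
pink40 [602.9  69.4 118.9  57.6  79. ]
green [324. 149.] [378. 257.] [ 652.  -223.8  118.9   55.5   82.5]
```

Emit:
carry_out([
  [0,0.045,0.02,-6.4,0,0],
  [0,0.045,0.025,0,0,-0.8],
  [0.04,0,0,0,0,0],
  [0.03,0,0,0,0,0],
  [0,0,0,0,0,0],
])

```text
t: 11.02
ee_pos: [648.3, -221.7, 139.9]
orientation: [1.304, 1.14, -1.303]
ft_force: [-0.4, 0.8, 0.5]
width: 87.6
```

```bash
python3 - <<'E'
from h import *
im=shot('wrist','w4.png')
for c in blobs(mask(im,*COL['green']),300): print('green',c.min(0),c.max(0),board(im,c,30))
plan(650.5,-223,14,-7.6)
E
```

```text
green [234. 121.] [300. 255.] [ 653.1 -223.9  118.6   53.9   82.2]
t 11.07 tcp [ 649.2 -221.9  141.4] jaw -7.5 q6 -0.21 w 88.0 F [0.4 0.2 0.5]
shift mm(tool) [127.5   0.6   0.5] then turn deg [ 0.1  0.2 -0.4] k 0 | shift after turn [127.4   1.4   0.9]
```

Emit:
carry_out([
  [0.05,0.001,0.001,0,0,0],
  [0.04,0,0,0,0,0],
  [0.02,0,0,0,0,0],
  [0,0,0,0,0,0],
])

```text
t: 11.58
ee_pos: [657.0, -223.4, 38.2]
orientation: [1.306, 1.127, -1.292]
ft_force: [0.9, 0.5, -0.0]
width: 87.9
```

```bash
python3 - <<'E'
from h import *
plan(651,-223,8,-7.6)
E
```

```text
t 11.57 tcp [ 657.  -223.4   38.2] jaw -7.3 q6 -0.22 w 87.9 F [ 0.9  0.5 -0. ]
shift mm(tool) [30.1 -6.5  0.2] then turn deg [ 0.3  0.3 -1.1] k 0 | shift after turn [30.2 -6.   0.4]
```

Emit:
carry_out([
  [0.005,-0.006,0,0,0,-1],
  [0.012,-0.001,0,0,0,0],
  [0.01,0,0,0,0,0],
  [0,0,0,0,0,0],
])

```text
t: 12.08
ee_pos: [652.4, -223.4, 14.0]
orientation: [1.3, 1.136, -1.301]
ft_force: [-1.0, 0.3, -0.0]
width: 87.6
```

```bash
python3 - <<'E'
from h import *
plan(651,-223,8,-7.6)
E
```

```text
t 12.07 tcp [ 652.4 -223.4   14. ] jaw -7.3 q6 -0.21 w 87.6 F [-1.   0.3 -0. ]
shift mm(tool) [ 6.  -1.5 -0.3] then turn deg [ 0.3  0.4 -0.4] k 0 | shift after turn [ 6.  -1.4 -0.2]
```

Emit:
carry_out([
  [0.005,-0.001,0,0,0,0],
  [0,0,0,0,0,0],
])

```text
t: 12.32
ee_pos: [651.4, -223.4, 8.8]
orientation: [1.3, 1.136, -1.301]
ft_force: [0.4, -0.6, -0.7]
width: 87.9
```

Emit:
carry_out([
  [0,0,0,0,0,0],
  [0,0,0,0,0,0],
  [0,0,0,0,0,0],
  [0,0,0,0,0,0],
  [0,0,0,0,0,0],
  [0,0,0,0,0,0],
], grip=1)

```text
t: 13.08
ee_pos: [651.9, -223.6, 9.3]
orientation: [1.3, 1.135, -1.301]
ft_force: [0.7, 1.0, 0.1]
width: 55.7
```

```bash
python3 - <<'E'
from h import *
plan(606,69,160,-11.1)
E
```

```text
t 13.07 tcp [ 651.9 -223.6    9.3] jaw -7.3 q6 -0.21 w 55.7 F [0.7 1.  0.1]
shift mm(tool) [-153.3  -81.6 -283.3] then turn deg [ 3.8  0.4 -0.4] k 0 | shift after turn [-150.7 -101.4 -278.3]
```

Emit:
carry_out([
  [-0.015,0,0,0,0,0],
  [-0.04,0,0,0,0,0],
  [-0.05,0,0,0,0,0],
  [-0.05,0,0,0,0,0],
  [0,-0.012,-0.04,0,0,0],
  [0,-0.017,-0.055,0,0,0],
  [0,-0.017,-0.055,0,0,0],
  [0,-0.017,-0.055,0,0,0],
])

```text
t: 14.08
ee_pos: [615.5, -9.7, 174.9]
orientation: [1.309, 1.126, -1.301]
ft_force: [0.3, 0.7, -1.2]
width: 55.7
```

Emit:
carry_out([
  [0,-0.012,-0.04,2,0,0],
  [0,-0.007,-0.02,2,0,0],
  [0,0,0,0,0,0],
  [0,0,0,0,0,0],
])

```text
t: 14.58
ee_pos: [604.2, 58.0, 178.1]
orientation: [1.358, 1.089, -1.345]
ft_force: [-0.3, -1.7, -1.3]
width: 56.0
```

```bash
python3 - <<'E'
from h import *
plan(606,69,60,-11.1)
o=ctrl.get_obs()
im=shot('wrist','w5.png')
bs=[b for b in blobs(mask(im,*COL['green']),300) if 180<b[:,0].mean()<340]
for b in bs: print(b.min(0),b.max(0))
b=board(im,np.vstack(bs),o['ee_pos'][2]+21); print('held',b,b[:2]-o['ee_pos'][:2])
for c in blobs(mask(im,*COL['pink']),200): print('pink',c.min(0),c.max(0),board(im,c,40))
E
```

```text
t 14.57 tcp [604.2  58.  178.1] jaw -11.5 q6 0.29 w 56.0 F [-0.3 -1.7 -1.3]
shift mm(tool) [118.   -2.6 -11.7] then turn deg [-0.4  0.3 -1.1] k 0 | shift after turn [118.1  -0.4 -11.2]
[209. 341.] [314. 369.]
[198. 141.] [326. 306.]
held [604.5  57.7 119.3  56.1  78. ] [ 0.26749137 -0.2736675 ]
pink [405. 250.] [467. 273.] [764.8 -60.7  62.8  25.8 -14.2]
pink [227. 102.] [290. 134.] [616.  114.3  55.   27.6 -11.4]
```

Emit:
carry_out([
  [0.03,0,-0.011,0,0,-1],
  [0.04,0,0,0,0,0],
  [0.03,0,0,0,0,0],
  [0,0,0,0,0,0],
])

```text
t: 15.12
ee_pos: [609.6, 63.4, 77.2]
orientation: [1.357, 1.099, -1.358]
ft_force: [-0.4, -0.3, -1.0]
width: 55.5
```

```bash
python3 - <<'E'
from h import *
plan(606.3,69,50,-11.2)
E
```

```text
t 15.12 tcp [609.6  63.4  77.2] jaw -11.8 q6 0.3 w 55.5 F [-0.4 -0.3 -1. ]
shift mm(tool) [27.2 -4.5 -4.9] then turn deg [-0.6  0.2 -0.2] k 0 | shift after turn [27.2 -4.3 -4.8]
```

Emit:
carry_out([
  [0.01,-0.0045,-0.005,-0.6,0,0],
  [0.01,0,0,0,0,0],
  [0.001,0,0,0,0,0],
  [0,0,0,0,0,0],
])

```text
t: 15.62
ee_pos: [608.5, 68.5, 58.2]
orientation: [1.353, 1.101, -1.347]
ft_force: [0.4, 0.5, -1.2]
width: 55.8
```

```bash
python3 - <<'E'
from h import *
plan(606.3,69,49.5,-11.2)
E
```

```text
t 15.62 tcp [608.5  68.5  58.2] jaw -11.2 q6 0.3 w 55.8 F [ 0.4  0.5 -1.2]
shift mm(tool) [ 8.7 -2.4 -0. ] then turn deg [ 0.   0.2 -0.5] k 0 | shift after turn [ 8.7 -2.3 -0. ]
```

Emit:
carry_out([
  [0.004,-0.002,0,0,0,-0.5],
  [0.003,0,0,0,0,0],
  [0.001,0,0,0,0,0],
  [0,0,0,0,0,0],
])

```text
t: 16.12
ee_pos: [607.1, 69.1, 50.5]
orientation: [1.35, 1.108, -1.352]
ft_force: [-0.3, 0.1, -1.1]
width: 56.0
```

```bash
python3 - <<'E'
from h import *
plan(606.3,69,49.5,-11.2)
E
```

```text
t 16.12 tcp [607.1  69.1  50.5] jaw -11.2 q6 0.29 w 56.0 F [-0.3  0.1 -1.1]
shift mm(tool) [ 1.  -0.8  0.3] then turn deg [ 0.   0.1 -0. ] k 0 | shift after turn [ 1.  -0.8  0.3]
```

Emit:
carry_out([
  [0.001,0,0,0,0,0],
  [0,0,0,0,0,0],
])

```text
t: 16.38
ee_pos: [607.2, 69.1, 49.6]
orientation: [1.35, 1.108, -1.352]
ft_force: [-0.8, 0.5, -1.0]
width: 55.9
```

Emit:
carry_out([
  [0,0,0,0,0,0],
  [0,0,0,0,0,0],
  [0,0,0,0,0,0],
  [0,0,0,0,0,0],
], grip=0)

```text
t: 16.88
ee_pos: [607.7, 69.1, 50.1]
orientation: [1.351, 1.107, -1.351]
ft_force: [1.2, 0.5, 0.3]
width: 87.4
```

Emit:
carry_out([
  [-0.015,0,0,0,0,0],
  [-0.05,0,0,0,0,0],
  [-0.06,0,0,0,0,0],
  [-0.04,-0.02,0,0,0,0],
  [0,-0.06,0,0,0,0],
  [0,-0.06,0,0,0,0],
  [0,0,0,0,0,0],
])

```text
t: 17.75
ee_pos: [467.8, 97.3, 226.2]
orientation: [1.356, 1.104, -1.346]
ft_force: [0.7, -0.7, 0.1]
width: 87.8
```

```bash
python3 - <<'E'
from h import *
s=shot('scene','s2.png'); t=shot('top','t3.png')
for n,im in(('top',t),('scene',s)):
  for c in blobs(mask(im,*COL['green']),300):
    b=board(im,c,70)
    if abs(b[2]-120)<25: print(n,'green@70',b)
  m=mask(im,0,180,0,150); m[mask(im,0,180,60,0)>0]=0
  for c in blobs(m,150):
    w=ray(im,c,80); (x,y),r=cv2.minEnclosingCircle(w[:,:2].astype(np.float32))
    if abs(x-454)<40 and abs(y-268)<60: print(n,'cap',x,y,r, c.mean(0))
a=cv2.resize(s['pixels'][110:300,200:420],None,fx=2.6,fy=2.6,interpolation=2)
b=cv2.resize(t['pixels'][110:290,140:340],None,fx=1,fy=1)
cv2.imwrite('pics/crop2.png',a)
plan(454,270,200,90)
E
```

```text
top green@70 [743.8  67.2 113.9  50.9 -18.7]
scene green@70 [784.1  73.6 112.1  51.3 -18.7]
scene green@70 [609.6  66.5 118.1  56.1  78.9]
scene cap 456.64556884765625 270.9457702636719 22.623905181884766 [367.9375     164.02083333]
t 17.85 tcp [472.1  97.3 226.8] jaw -11.3 q6 0.38 w 87.9 F [ 0.2 -0.5  0.9]
shift mm(tool) [  26.5  -51.9 -165.8] then turn deg [78.7 -0.6 -0.5] k 180 | shift after turn [  26.8 -172.7   18.1]
```

View pics/crop2.png

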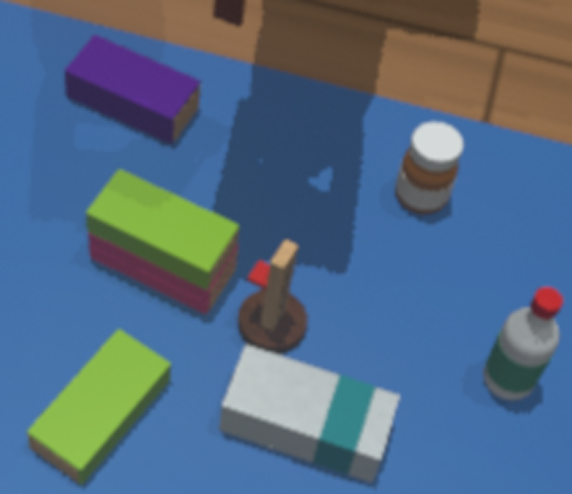

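The stack in the crop is square (pink, pink, green, centre near (165,225)), with its top level with the red pointer at (258,273); the jar's cap is at (437,142).

Emit:
carry_out([
  [0,-0.017,-0.05,0,0,0],
  [0,-0.017,-0.05,0,0,0],
  [0,-0.015,-0.045,0,0,0],
  [0,0,-0.01,0,0,0],
  [0,0,0,0,0,0],
])

```text
t: 18.48
ee_pos: [463.7, 263.8, 228.8]
orientation: [1.368, 1.095, -1.34]
ft_force: [0.4, -0.6, -0.7]
width: 88.1
```

```bash
python3 - <<'E'
from h import *
plan(455.5,269.5,130,-11)
im=shot('wrist','w6.png')
m=mask(im,0,180,0,140); m[mask(im,0,180,60,0)>0]=0
for c in blobs(m,150):
    w=ray(im,c,80); (x,y),r=cv2.minEnclosingCircle(w[:,:2].astype(np.float32)); print(c.mean(0).round(),x,y,r)
E
```

```text
t 18.48 tcp [463.7 263.8 228.8] jaw -11.6 q6 0.71 w 88.1 F [ 0.4 -0.6 -0.7]
shift mm(tool) [ 98.6 -11.1  -3.4] then turn deg [-0.6 -0.3 -1.1] k 0 | shift after turn [98.8 -9.1 -4. ]
[249. 172.] 456.6521301269531 273.2688293457031 22.654043197631836
[492. 178.] 687.5376586914062 218.90493774414062 39.846736907958984
[493. 103.] 687.9238891601562 290.6454772949219 19.106584548950195
[411.  17.] 622.6973876953125 381.2435302734375 21.30173110961914
```

View pics/w6.png

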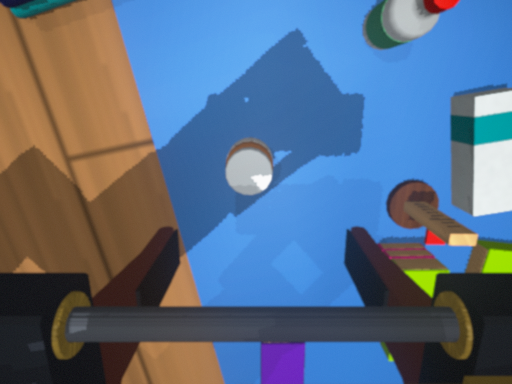

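The cap is at (249,172) in the wrist view, giving (456.6, 273), which agrees with the scene camera.

Emit:
carry_out([
  [0,-0.01,-0.006,-0.6,0,-1],
  [0.05,0,0,0,0,0],
  [0.04,0,0,0,0,0],
  [0.03,0,0,0,0,0],
  [0,0,0,0,0,0],
])

```text
t: 19.15
ee_pos: [456.3, 268.6, 107.1]
orientation: [1.359, 1.113, -1.35]
ft_force: [0.6, -0.3, 0.9]
width: 87.9
```

```bash
python3 - <<'E'
from h import *
plan(456.5,272,30,-11)
E
```

```text
t 19.15 tcp [456.3 268.6 107.1] jaw -11.3 q6 0.7 w 87.9 F [ 0.6 -0.3  0.9]
shift mm(tool) [77.1 -0.5 -2.8] then turn deg [-0.3 -0.4 -0. ] k 0 | shift after turn [77.1 -0.5 -3.4]
```

Emit:
carry_out([
  [0.03,0,-0.003,0,0,0],
  [0.03,0,0,0,0,0],
  [0.016,0,0,0,0,0],
  [0,0,0,0,0,0],
])

```text
t: 19.65
ee_pos: [461.0, 272.7, 34.6]
orientation: [1.367, 1.111, -1.345]
ft_force: [-0.3, -0.3, 0.5]
width: 88.1
```

```bash
python3 - <<'E'
from h import *
plan(456.5,272,30,-11)
E
```

```text
t 19.65 tcp [461.  272.7  34.6] jaw -11.5 q6 0.7 w 88.1 F [-0.3 -0.3  0.5]
shift mm(tool) [ 4.6 -4.3  1.7] then turn deg [-0.5 -0.7 -0.3] k 0 | shift after turn [ 4.6 -4.3  1.6]
```

Emit:
carry_out([
  [0.004,-0.0045,0.001,0,-0.7,-0.3],
  [0,0,0,0,0,0],
])

```text
t: 19.9
ee_pos: [457.5, 273.2, 32.5]
orientation: [1.357, 1.106, -1.354]
ft_force: [-0.2, 0.4, 0.2]
width: 87.6
```

Emit:
carry_out([
  [0,0,0,0,0,0],
  [0,0,0,0,0,0],
  [0,0,0,0,0,0],
  [0,0,0,0,0,0],
  [0,0,0,0,0,0],
  [0,0,0,0,0,0],
], grip=1)

```text
t: 20.65
ee_pos: [457.6, 273.7, 33.8]
orientation: [1.358, 1.107, -1.353]
ft_force: [-0.7, 0.2, 1.4]
width: 49.0
```

Emit:
carry_out([
  [-0.015,0,0,0,0,0],
  [-0.03,0,0,0,0,0],
  [-0.045,0,0,0,0,0],
  [-0.045,0,0,0,0,0],
  [-0.045,0,0,0,0,0],
  [-0.03,0,0,0,0,0],
  [0,0,0,0,0,0],
])

```text
t: 21.52
ee_pos: [456.4, 272.5, 253.7]
orientation: [1.358, 1.106, -1.353]
ft_force: [0.3, -0.1, -2.6]
width: 49.4
```

```bash
python3 - <<'E'
from h import *
plan(606.5,69,200,-11)
E
```

```text
t 21.52 tcp [456.4 272.5 253.7] jaw -11.5 q6 0.72 w 49.4 F [ 0.3 -0.1 -2.6]
shift mm(tool) [ 54.1 187.5 169.5] then turn deg [-0.5 -0.1 -0.2] k 0 | shift after turn [ 53.7 186.2 171.1]
```

Emit:
carry_out([
  [0,0.03,0.027,0,0,0],
  [0,0.035,0.031,0,0,0],
  [0,0.035,0.031,0,0,0],
  [0,0.035,0.031,0,0,0],
  [0,0.03,0.027,0,0,0],
  [0,0.018,0.018,0,0,0],
  [0,0,0,0,0,0],
])

```text
t: 22.4
ee_pos: [600.8, 66.9, 242.4]
orientation: [1.346, 1.114, -1.365]
ft_force: [-0.3, -0.7, -1.9]
width: 49.1
```

```bash
python3 - <<'E'
from h import *
plan(606.5,69,120,-11)
E
```

```text
t 22.4 tcp [600.8  66.9 242.4] jaw -11.4 q6 0.29 w 49.1 F [-0.3 -0.7 -1.9]
shift mm(tool) [122.4   6.6  -3.8] then turn deg [-0.4  0.3  0.6] k 0 | shift after turn [122.4   5.2  -3.2]
```

Emit:
carry_out([
  [0.03,0.005,-0.004,0,0.3,0.6],
  [0.04,0,0,0,0,0],
  [0.035,0,0,0,0,0],
  [0,0,0,0,0,0],
])

```text
t: 22.9
ee_pos: [601.4, 72.0, 130.9]
orientation: [1.351, 1.114, -1.359]
ft_force: [-1.0, -0.4, -1.8]
width: 49.2
```

```bash
python3 - <<'E'
from h import *
plan(606.5,69,104,-11)
E
```

```text
t 22.9 tcp [601.4  72.  130.9] jaw -11.4 q6 0.3 w 49.2 F [-1.  -0.4 -1.8]
shift mm(tool) [26.8  5.7  1.9] then turn deg [-0.4  0.   0.4] k 0 | shift after turn [26.9  5.5  2. ]
```

Emit:
carry_out([
  [0.01,0.005,0.003,0,0,0.4],
  [0.008,0,0,0,0,0],
  [0.002,0,0,0,0,0],
  [0,0,0,0,0,0],
])

```text
t: 23.4
ee_pos: [607.6, 68.9, 112.7]
orientation: [1.356, 1.106, -1.35]
ft_force: [0.4, 0.7, -1.8]
width: 49.3
```

```bash
python3 - <<'E'
from h import *
plan(606.5,69,104,-11)
E
```

```text
t 23.4 tcp [607.6  68.9 112.7] jaw -11.3 q6 0.29 w 49.3 F [ 0.4  0.7 -1.8]
shift mm(tool) [ 8.7 -1.1  0.1] then turn deg [-0.3 -0.1 -0.3] k 0 | shift after turn [ 8.7 -1.1  0.1]
```

Emit:
carry_out([
  [0.004,-0.001,0,0,0,0],
  [0.002,0,0,0,0,0],
  [0.001,0,0,0,0,0],
  [0,0,0,0,0,0],
])

```text
t: 23.9
ee_pos: [607.1, 69.1, 106.3]
orientation: [1.357, 1.105, -1.348]
ft_force: [-0.5, -0.7, -3.0]
width: 49.1
```

```bash
python3 - <<'E'
from h import *
plan(606.5,69,104,-11)
E
```

```text
t 23.9 tcp [607.1  69.1 106.3] jaw -11.3 q6 0.29 w 49.1 F [-0.5 -0.7 -3. ]
shift mm(tool) [ 2.3 -0.6  0.2] then turn deg [-0.3 -0.1 -0.3] k 0 | shift after turn [ 2.3 -0.6  0.2]
```

Emit:
carry_out([
  [0.002,0,0,0,0,0],
  [0.001,0,0,0,0,0],
  [0,0,0,0,0,0],
])

```text
t: 24.28
ee_pos: [607.3, 69.1, 103.9]
orientation: [1.357, 1.105, -1.348]
ft_force: [0.1, 0.8, -1.4]
width: 49.0
```

Emit:
carry_out([
  [0.001,0,0,0,0,0],
  [0,0,0,0,0,0],
])

```text
t: 24.52
ee_pos: [607.4, 69.1, 103.9]
orientation: [1.357, 1.105, -1.348]
ft_force: [0.1, 0.2, -1.8]
width: 49.0
```

Emit:
carry_out([
  [0,0,0,0,0,0],
  [0,0,0,0,0,0],
  [0,0,0,0,0,0],
  [0,0,0,0,0,0],
], grip=0)

```text
t: 25.02
ee_pos: [608.3, 69.2, 104.0]
orientation: [1.358, 1.104, -1.346]
ft_force: [0.9, 0.4, 0.4]
width: 85.6
```

Emit:
carry_out([
  [-0.015,0,0,0,0,0],
  [-0.04,0,0,0,0,0],
  [-0.05,0,0,0,0,0],
  [-0.04,0,0,0,0,0],
  [0,-0.04,0,0,0,0],
  [0,-0.05,0,0,0,0],
  [0,-0.05,0,0,0,0],
  [0,0,0,0,0,0],
])

```text
t: 26.02
ee_pos: [467.7, 97.3, 259.8]
orientation: [1.364, 1.099, -1.34]
ft_force: [1.6, -0.4, 0.3]
width: 87.8
```

```bash
python3 - <<'E'
from h import *
s=shot('scene','s3.png'); t=shot('top','t4.png')
for n,im in(('top',t),('scene',s)):
  m=mask(im,0,180,0,140); m[mask(im,0,180,60,0)>0]=0
  for c in blobs(m,60):
    w=ray(im,c,150); (x,y),r=cv2.minEnclosingCircle(w[:,:2].astype(np.float32))
    if abs(x-606)<70 and abs(y-68)<70: print(n,'cap@150',x,y,r)
a=cv2.resize(s['pixels'][110:300,200:420],None,fx=2.6,fy=2.6,interpolation=2)
cv2.imwrite('pics/crop3.png',a)
E
```

```text
top cap@150 536.039306640625 123.28764343261719 112.88574981689453
scene cap@150 607.6749877929688 66.23546600341797 22.851539611816406
```

View pics/crop3.png

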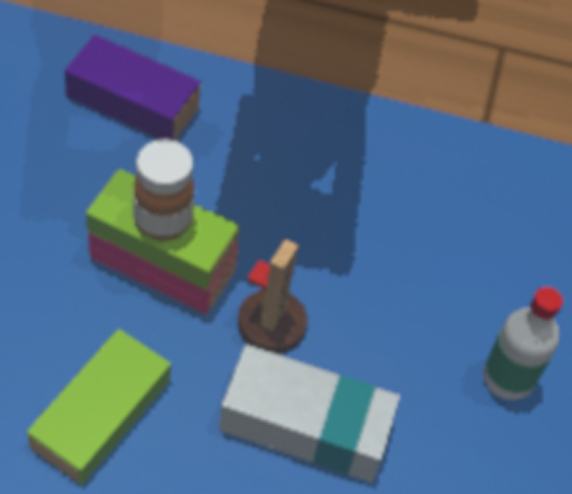

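The jar stands upright on the middle of the stack, with its cap at (165,162) in the crop. The bystanders in view are unmoved and the robot is clear.

```bash
python3 -c "
from h import *
ctrl.close_job()"
```

```text
the job is handed in; nothing more can be done
```

I stacked the loose pink board (20 mm) and then the green board (30 mm) on the pink foot board by the gauge, giving 70 mm, and stood the amber jar on top. I used the green board nearest the base, about 685 mm away against 762 mm for its look-alike. The job was handed in at about 26 s of the 69 s allowed.

**Last checks**
- **Stack:** the scene camera put the green top at (609.6, 66.5), heading 78.9°. The foot board was at (604.4, 69.2), heading 78.9°, at the start. That is about 6 mm apart, some of it camera error, within the 20 mm limit.
- **Jar:** its cap was at (607.7, 66.2), about 4 mm from the foot board's middle, and it looked upright.
- **Height:** the stack looked level with the red pointer. I did not measure its height separately; the total rests on the boards' stated thicknesses.
- **Other goods:** the tonic, carton, spare green board and purple board looked unmoved. The tin was outside the last crop, but nothing came near it.

**Disagreements:**
- The automatic check of the jar's cap from the top camera failed; it caught something else, probably the gripper. So the jar's final position rests on the scene camera alone.
- The cameras differed by 2–6 mm on board positions, and I aimed between them.

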